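# Snug the tin clamp and lock its screw

## Robot

A 6-joint arm with a two-finger parallel gripper is mounted at the origin on a cart in front of the work surface, level with it; the furniture and walls round the work are solid. World frame = base frame: x ahead of the robot, y to its left, z up, the work surface at z = 0. Lengths are in mm, angles in rad, forces in N, time in s.
With the tool pointing down it reaches from about 300 to 825 mm from the base axis. Payload 5.4 kg.
Tool frame: the origin (TCP) lies between the finger pads; the fingertips stand 22 mm ahead of it and the grasp point (between the pads) lies 3 mm ahead of it (env.tip_reach is the distance from the TCP to the fingertips, in mm); z points along the fingers, y is the line along which they close (so a half turn about z gives the same grasp; the last joint's range is limited). The gripper opens to 92 mm and grips with 3 to 60 N. Pads are 20 mm wide; open, the fingers measure 128 mm over their backs; the gripper's body (75 mm by 189 mm) begins 69 mm behind the grasp point.
Start: joints at [0.941, 0.158, 1.597, -0, 1.386, -0.21], TCP at [234.365, 525.052, 236.601] pointing down, gripper open.
Joint ranges: [-2.91, 2.91], [-0.94, 2.29], [0.18, 2.7], [-1.29, 4.43], [0.17, 2.64], [-3, 3]. Speed limits (rad/s): [2.57, 2.57, 3.14, 3.14, 3.14, 3.14].

## Interface

Orientations are given as a unit quaternion [x, y, z, w].
In Python, from cell import env, imaging gives the robot as it stands.
- The arm moves only by the tool servo_tool, never from a script. Its argument "motion" is a list of rows, each an object of numbers: "x", "y", "z": the shift along the tool's x, y, z normalised to -1 to 1, where 1 is 750 mm; "yaw": the turn about the tool's z normalised to -1 to 1, where 1 is 30 degrees. A call has 1 to 8 rows; each row is the pose to reach, as a shift and turn from the pose commanded when the call began, along the tool's axes at that moment; what a row does not reach only later rows make up. A row lasts 1/12 s, in which the tool goes at most 41.7 mm and 7.16 degrees, less where a joint would pass 70% of its speed; a pose out of reach is approached as far as the arm can. A call with a number of a shift or a turn outside -1 to 1 is refused whole. A call with a gripper value outside its range is refused whole. "fingers" is the closure, from 0 (fully open) to 1 (shut), set as the call begins (left out, the last holds). The fingers move at their own pace and stop on an object; "grip_force" is the grip in N (left out, the last holds). Time passes only in rows, so rows that repeat a pose let the fingers close. It gives the time, the measured TCP pose, the force, the opening and the grip force at its end, in the units of the state.
- env.read_state(): the state, without advancing time (a new reading comes with each control period).
- imaging.snapshot(name): name is "side" or "top" or "wrist"; returns a dict with "image" (480x640x3 uint8, blue, green, red), "mtx" (3x3 intrinsics, pixels), "k1" (the pictures are not rectified: a ray, as slopes to the right and down, at radius r is drawn at 1 + k1 r^2 times it, then the intrinsics apply), "cam_to_world" (4x4, takes a point from camera to world coordinates); the wrist camera has in their place "mount" (4x4, takes a point from camera to tool coordinates, whose origin is the TCP and whose axes are the flange's). Camera axes: x right, y down, z forward; pixel columns grow to the right and rows downward; lengths in mm; the calibration is good to about 2 mm. A picture is of the moment at which its call begins: read the wrist's pose just before it. There is no depth.
- env.job_done(): hands the job in; it is judged then, once.
The state is a dict: "t": time; "joints": joint angles; "qvel": joint speeds; "joint_torque": joint torques, N m; "ee_pos": TCP position; "orientation": TCP orientation; "ft_force": force on the tool from outside, world axes, zero at the start; "torque": the same for the moment, N m; "grip_width": finger opening in mm; "grip_force": force on a finger pad.
Only numpy, scipy, OpenCV 4.12 (cv2) and the standard library are available. Lean on these libraries where they do the work, as an engineer would, in place of code of your own. Each camera call takes 0.05 s, during which the arm holds its last target. There are 200 camera calls.

## Task

The lidded paint tin still stands loose in the mixer clamp. Slacken the jam nut by its lever, turn the clamp screw down until the pressure plate bears snugly on the lid (about 30 N, do not crush the tin), then pull the jam nut tight again, firmly but without straining it (about 10 N on its lever pin), so that the screw is locked. Leave the tin in its place and the other things on the bench alone.

Things in the scene. Friction and masses are not known exactly. Their poses are not given: they have to be found in the camera images.
- yoke: the fixed steel clamp: base plate 124 (x) x 176 (y) x 12 mm with four low lugs round the tin, two 18 mm posts at y = +-74 mm, and a bridge over the tin, 32 mm wide, top 156 mm up. Origin: centre of the underside; z up. Screw, nut and plate all stand on this z axis; heights are above the bench
- clamp_screw: the upright clamp screw. It turns in place without rising; clockwise from above drives the plate down, 4 mm per rad; it stays where left. About 0.2 N m turns it free, each newton on the plate adds 0.004 N m or more; at a standstill the free part fades, the plate's part is felt. The tight nut grips it. From touch, the plate gains 20 N in 0.2 rad, then 15 N per 0.1 rad. Origin on the axis 162 mm up
- screw_bar (a point): centre of the flat T-bar that heads the screw, on the axis, 223 mm up. Bar 64 long (x) x 12 thick (y) x 22 mm high, at 212 to 234 mm; a round hub 24 mm across at its middle (208 to 238 mm), so it is 24 mm wide if pinched across the middle. z up; its yaw shows the screw's turn
- jam_nut: 42 mm hexagon jam nut under the T-bar, with one lever: a 10 mm round arm some 173 mm up, 95 mm long to an upright pin, pointing 55 degrees clockwise from the nut's x axis (right side of the clamp). Origin on the axis some 162 mm up; z up. Counterclockwise from above slackens: loose within 0.35 rad, then free 1.2 rad more, rising 6 mm per rad. Clockwise tightens. It stays where left
- nut_pin (a point): grip point on the lever's upright 14 mm round pin, 95 mm from the axis, some 198 mm up (pin free 20 mm below, 12 mm above it), axes as the nut. Once the nut bites, the push that moves the pin on rises, at last 3 N per 0.1 rad; it fades at a standstill, so read it moving. At the start it is only pinched (about 3 N). Properly tight: about 10 N at the pin; under 8 N is too slack, over 13 N strains it
- lock_washer: steel ring between bridge and jam nut, 50 mm across; it cannot turn; the nut presses it down and it grips the screw, so tightening the nut does not turn the screw; origin on the axis 162 mm up
- pressure_plate: steel disc with rubber face, 88 mm across, 8 mm thick, that the screw pushes down without turning; origin: centre of its underside. At the start it hangs 1.5 to 4 mm above the lid; poses are too coarse to tell the touch, so it must be felt on the screw
- tin: small dented paint tin, 91 mm across, 98 mm high, about 0.6 kg, standing on the clamp's base; origin: centre of its underside
- lid: round lid 93 mm across, 7 mm thick, lying on the tin under the plate, its top 117 mm above the bench; origin: centre of its underside
- short_bottle: bystander: small dropper bottle behind the clamp, 42 mm across, 106 mm high; origin: centre of its underside
- tall_bottle: bystander: small dropper bottle in front, 42 mm across, 118 mm high; origin: centre of its underside
- tape_roll: bystander: roll of masking tape lying flat, 96 mm across, 25 mm high; origin: centre of its underside

How it is judged (in metres and radians):
On the way, in this order (a step that is already met when the one before it is completed fails the run):
1. the jam nut is slack: it no longer bears on its washer (contact force between jam_nut and lock_washer below 0.5 N), for 0.2 s.
2. with the nut still slack, the plate bears on the lid with 8 to 65 N (contact force between pressure_plate and lid between 8 and 65 N and contact force between jam_nut and lock_washer below 0.5 N), for 0.2 s.
At the end, for the whole second after the job is handed in: the plate bears on the lid with 8 to 65 N, the jam nut bears on its washer with more than 25 N (at the start 6 to 17 N), the tin stands at rest within 8 mm of the clamp's axis in x and y and the lid within 8 mm of the tin's axis (contact force between pressure_plate and lid between 8 and 65 N and contact force between jam_nut and lock_washer above 25 N and x of tin in the frame of yoke between -0.008 and 0.008 m and y of tin in the frame of yoke between -0.008 and 0.008 m and horizontal distance between lid and tin below 0.008 m and linear speed of tin below 0.02 m/s); the robot touches nothing.
It fails at once if the tin is crushed: the plate presses on the lid with more than 90 N (contact force between pressure_plate and lid above 90 N).
It fails at once if the jam nut is strained: it bears on its washer with more than 120 N (contact force between jam_nut and lock_washer above 120 N).
It fails at once if a bystander (the tape roll or either dropper bottle) is moved more than 20 mm (distance of any of tape_roll, short_bottle, tall_bottle from where it was at the start of the episode above 0.02 m).
It also fails if it takes over 64 s, if anything falls off the work surface, if the arm or the gripper's body presses on something with over 40 N, if the wrist force passes 120 N, or if a joint passes its speed limit or range.

## Working session

There is one attempt and no reset: what is moved stays moved. The work goes in short steps, Python scripts to look and compute and a tool call to move; the robot and the scene stay as the last step left them, time stands still between calls to the robot, and variables do not carry over. Pictures are saved under pics/ and viewed, at most 10 in all, crops included, and the job is handed in when it is done.

Besides the shell and the picture viewer there is one more tool, called after "Request:" as name([rows], argument=value, ...), one row to a line, values as JSON. servo_tool: Moves the arm, as the interface text tells. Its arguments: {"type":"object","properties":{"motion":{"type":"array","items":{"type":"object","properties":{"x":{"type":"number","minimum":-1,"maximum":1},"y":{"type":"number","minimum":-1,"maximum":1},"z":{"type":"number","minimum":-1,"maximum":1},"yaw":{"type":"number","minimum":-1,"maximum":1}}}},"fingers":{"type":"number"},"grip_force":{"type":"number"}},"required":["motion"]}

```bash
ls; mkdir -p pics; python3 - <<'E'
from cell import env, imaging
import cv2, numpy as np
s=env.read_state(); print({k:np.round(v,3) for k,v in s.items()})
ims=[]
for n in ["side","top"]:
    d=imaging.snapshot(n); cv2.imwrite(f"pics/{n}0.png",d["image"])
    np.savez(f"{n}.npz",**{k:v for k,v in d.items() if k!="image"})
    print(n,d["mtx"].tolist(),d["k1"],np.round(d["cam_to_world"],3).tolist())
print(imaging.snapshot("wrist")["mount"])
E
```

```text
pics
{'t': np.float64(0.0), 'joints': array([ 0.941,  0.159,  1.598, -0.   ,  1.386, -0.21 ]), 'qvel': array([-0.   ,  0.   , -0.   ,  0.001,  0.   ,  0.001]), 'joint_torque': array([ 1.0000e-03, -3.8557e+01, -3.2211e+01,  7.0000e-02,  3.8000e-02,
       -0.0000e+00]), 'ee_pos': array([234.022, 524.585, 235.64 ]), 'orientation': array([ 0.208,  0.978, -0.001, -0.   ]), 'ft_force': array([-0.258,  0.716,  0.983]), 'torque': array([ 0.01 ,  0.029, -0.001]), 'grip_force': np.float64(0.0), 'grip_width': np.float64(91.767)}
side [[448.8093846553329, 0.0, 321.68100441259713], [0.0, 448.8093846553329, 230.36696852699188], [0.0, 0.0, 1.0]] -0.01262903588726916 [[0.89, -0.265, 0.372, 162.904], [-0.456, -0.555, 0.696, -697.974], [0.022, -0.789, -0.614, 767.402], [0.0, 0.0, 0.0, 1.0]]
top [[553.7763117779637, 0.0, 329.03679959269834], [0.0, 553.7763117779637, 238.6368855738877], [0.0, 0.0, 1.0]] -0.08278104265215896 [[-0.027, -0.992, 0.126, 414.826], [-0.999, 0.024, -0.021, 10.924], [0.018, -0.127, -0.992, 1161.916], [0.0, 0.0, 0.0, 1.0]]
[[-1.37292551e-03 -9.66006880e-01 -2.58512712e-01  7.34910334e+01]
 [ 9.99998771e-01 -1.13047785e-03 -1.08650147e-03  1.11035820e+00]
 [ 7.57325002e-04 -2.58513886e-01  9.66007245e-01 -1.48409035e+02]
 [ 0.00000000e+00  0.00000000e+00  0.00000000e+00  1.00000000e+00]]
```

View pics/side0.png

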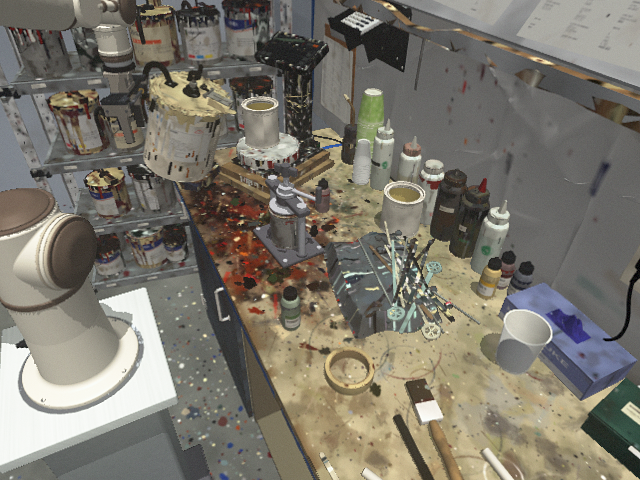

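View pics/top0.png

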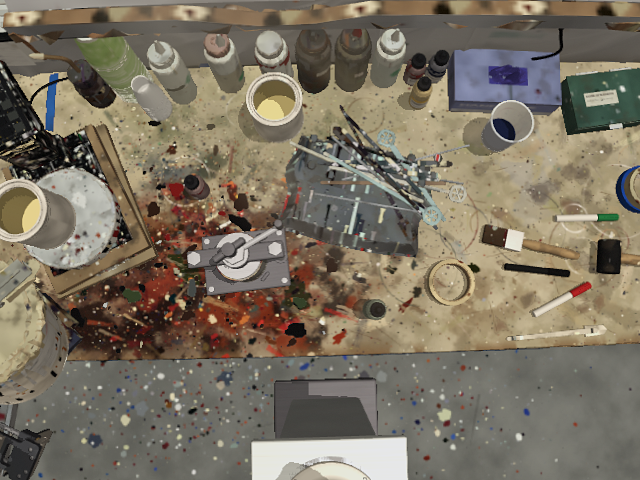

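```bash
python3 - <<'E'
import cv2, numpy as np
a=cv2.imread("pics/top0.png")[205:325,160:320]; b=cv2.imread("pics/side0.png")[160:280,230:350]
a=cv2.resize(a,None,fx=5,fy=5,interpolation=cv2.INTER_CUBIC); cv2.imwrite("pics/topc.png",a)
b=cv2.resize(b,None,fx=5,fy=5,interpolation=cv2.INTER_CUBIC); cv2.imwrite("pics/sidec.png",b)
E
```

```text
(no output)
```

View pics/topc.png

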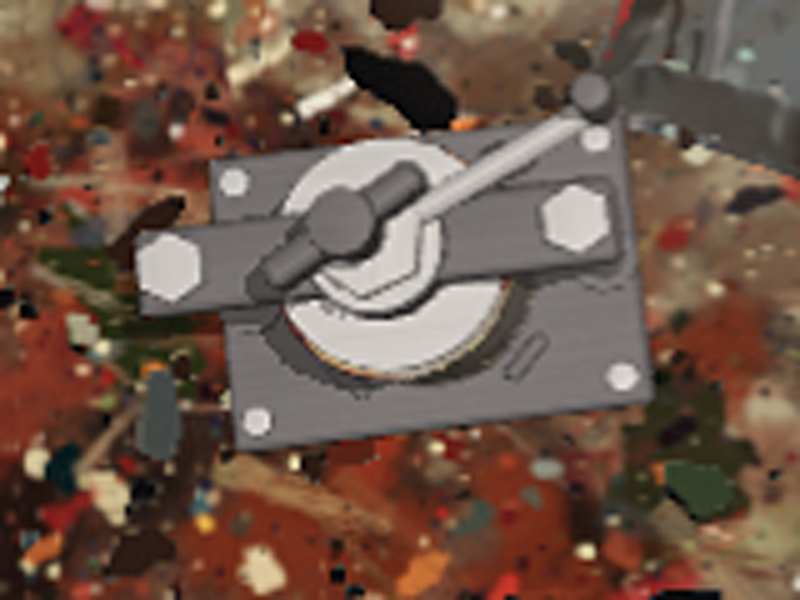

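View pics/sidec.png

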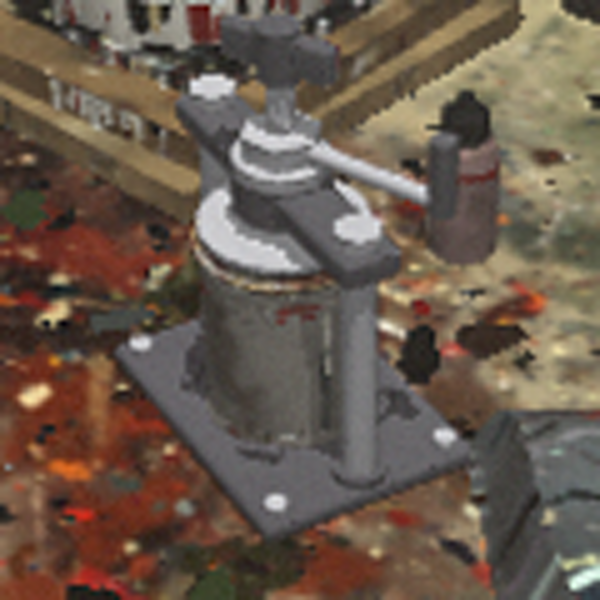

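The top view shows the hub at crop (340,222), T-bar tips (405,178) and (265,285), lever pin top (592,92), and base corners. The side view shows the hub top at crop (280,28) and the pin top at (443,137).

```bash
cat > h.py <<'E'
import cv2, numpy as np
def ray(cam,px):
    d=np.load(f"{cam}.npz"); K=d["mtx"]; T=d["cam_to_world"]
    p=cv2.undistortPoints(np.array([[px]],float),K,np.array([float(d["k1"]),0,0,0]))[0,0]
    return T[:3,3], T[:3,:3]@np.array([p[0],p[1],1])
def plane(cam,px,z):
    o,v=ray(cam,px); return o+v*(z-o[2])/v[2]
E
python3 - <<'E'
from h import *
t=lambda x,y:(x/5+160,y/5+205)
s=lambda x,y:(x/5+230,y/5+160)
P=lambda n,c,p,z:print(n,np.round(plane(c,p,z)[:2],1))
P("hub top",'top',t(342,215),238)
P("hub side",'side',s(280,24),238)
for e in [(425,165),(250,298)]: P("tip(extreme)",'top',t(*e),234)
P("pin top",'top',t(592,92),210)
P("pin side",'side',s(443,137),210)
c=[plane('top',t(*e),12)[:2] for e in [(210,160),(628,118),(652,402),(238,448)]]
c=np.array(c); print(c.round(1),c.mean(0), cv2.minAreaRect(c.astype(np.float32)))
c2=[plane('side',s(*e),12)[:2] for e in [(115,350),(262,533),(472,460)]]; print(np.round(c2,1), (c2[0]+c2[2])/2)
print("bridge bolts",[plane('top',t(*e),160)[:2].round(1) for e in [(170,267),(576,217)]])
P("short",'top',(195,183),100);P("tall",'top',(374,310),118)
E
```

```text
hub top [520.6 160.7]
hub side [521.8 162. ]
tip(extreme) [537.3 133.2]
tip(extreme) [493.7 192.5]
pin top [564.7  78.1]
pin side [567.1  80.2]
[[571.  252.7]
 [584.4  77.2]
 [465.3  69.3]
 [450.5 241. ]] [517.80262769 160.06107081] ((517.3499145507812, 160.32574462890625), (121.04595947265625, 176.04678344726562), 4.376260757446289)
[[451.3 240.3]
 [465.5  70. ]
 [584.8  74.2]] [518.05473411 157.22006112]
bridge bolts [array([512. , 236.1]), array([526.7,  88.2])]
short [666.2 248.4]
tall [410.5 -91.8]
```

```bash
cat > mv.py <<'E'
# usage: mv.py X Y Z TH[deg angle of tool y] ... -> shifts for servo_tool from commanded pose (cmd.json); pass 'save' to store
import json,sys,os,numpy as np
c=json.load(open("cmd.json")) if os.path.exists("cmd.json") else [234.365,525.052,236.601,65.95]
def rows(wps):
    th=np.radians(c[3]); out=[]
    for w in wps:
        dx,dy=w[0]-c[0],w[1]-c[1]
        out.append(dict(x=round((-np.sin(th)*dx+np.cos(th)*dy)/750,4),y=round((np.cos(th)*dx+np.sin(th)*dy)/750,4),z=round(-(w[2]-c[2])/750,4),yaw=round(-(w[3]-c[3])/30,4)))
    return out
def plan(segs):
    global c
    for wps in segs:
        for r in rows(wps): print(json.dumps(r))
        print('--'); c=list(map(float,wps[-1]))
    json.dump(c,open("cmd.json","w"))
E
python3 - <<'E'
from mv import *
plan([[(240,300,290,37)],[(470,70,290,29)],[(560,82,290,29)]])
from h import *
for p in [(286,240),(290,145),(342,108),(300,170)]: print(p,[plane('top',p,z).round(0).tolist() for z in (50,150,250)])
E
```

```text
{"x": -0.1291, "y": -0.271, "z": -0.0712, "yaw": 0.965}
--
{"x": -0.4295, "y": 0.0604, "z": -0.0, "yaw": 0.2667}
--
{"x": -0.0442, "y": 0.1127, "z": -0.0, "yaw": -0.0}
--
(286, 240) [[555.0, 75.0, 50.0], [543.0, 69.0, 150.0], [530.0, 63.0, 250.0]]
(290, 145) [[754.0, 63.0, 50.0], [723.0, 58.0, 150.0], [693.0, 54.0, 250.0]]
(342, 108) [[832.0, -47.0, 50.0], [794.0, -42.0, 150.0], [757.0, -37.0, 250.0]]
(300, 170) [[700.0, 43.0, 50.0], [674.0, 40.0, 150.0], [649.0, 38.0, 250.0]]
```

Request:
servo_tool([
  {"x": -0.1291,"y": -0.271,"z": -0.0712,"yaw": 0.965},
  {"x": -0.1291,"y": -0.271,"z": -0.0712,"yaw": 0.965},
  {"x": -0.1291,"y": -0.271,"z": -0.0712,"yaw": 0.965},
  {"x": -0.1291,"y": -0.271,"z": -0.0712,"yaw": 0.965},
  {"x": -0.1291,"y": -0.271,"z": -0.0712,"yaw": 0.965},
  {"x": -0.1291,"y": -0.271,"z": -0.0712,"yaw": 0.965},
  {"x": -0.1291,"y": -0.271,"z": -0.0712,"yaw": 0.965},
])

```text
t: 0.73
ee_pos: [240.5, 297.6, 291.2]
orientation: [0.448, 0.894, 0.001, 0.001]
ft_force: [-0.1, 0.1, 0.2]
grip_width: 91.9
grip_force: 0.0
```

Request:
servo_tool([
  {"x": -0.4295,"y": 0.0604,"z": 0,"yaw": 0.2667},
  {"x": -0.4295,"y": 0.0604,"z": 0,"yaw": 0.2667},
  {"x": -0.4295,"y": 0.0604,"z": 0,"yaw": 0.2667},
  {"x": -0.4295,"y": 0.0604,"z": 0,"yaw": 0.2667},
  {"x": -0.4295,"y": 0.0604,"z": 0,"yaw": 0.2667},
  {"x": -0.4295,"y": 0.0604,"z": 0,"yaw": 0.2667},
  {"x": -0.4295,"y": 0.0604,"z": 0,"yaw": 0.2667},
  {"x": -0.4295,"y": 0.0604,"z": 0,"yaw": 0.2667},
])

```text
t: 1.4
ee_pos: [471.8, 68.1, 289.2]
orientation: [0.508, 0.861, -0.0, -0.0]
ft_force: [0.4, -0.5, -0.2]
grip_width: 91.8
grip_force: 0.0
```

Request:
servo_tool([
  {"x": -0.0442,"y": 0.1127,"z": 0,"yaw": 0},
  {"x": -0.0442,"y": 0.1127,"z": 0,"yaw": 0},
  {"x": -0.0442,"y": 0.1127,"z": 0,"yaw": 0},
  {"x": -0.0442,"y": 0.1127,"z": 0,"yaw": 0},
  {"x": -0.0442,"y": 0.1127,"z": 0,"yaw": 0},
], fingers=0.4)

```text
t: 1.82
ee_pos: [559.6, 82.6, 289.1]
orientation: [0.507, 0.862, -0.0, -0.001]
ft_force: [0.2, -0.5, 0.3]
grip_width: 60.5
grip_force: 0.0
```

```bash
cat >> h.py <<'E'
from scipy.spatial.transform import Rotation as R
def wsnap(name):
    from cell import env, imaging
    s=env.read_state(); d=imaging.snapshot("wrist"); cv2.imwrite(f"pics/{name}.png",d["image"])
    T=np.eye(4); T[:3,:3]=R.from_quat(s["orientation"]).as_matrix(); T[:3,3]=s["ee_pos"]
    np.savez(f"{name}.npz",mtx=d["mtx"],k1=d["k1"],cam_to_world=T@d["mount"])
E
python3 -c "
from h import *
wsnap('w1')"
```

```text
(no output)
```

View pics/w1.png

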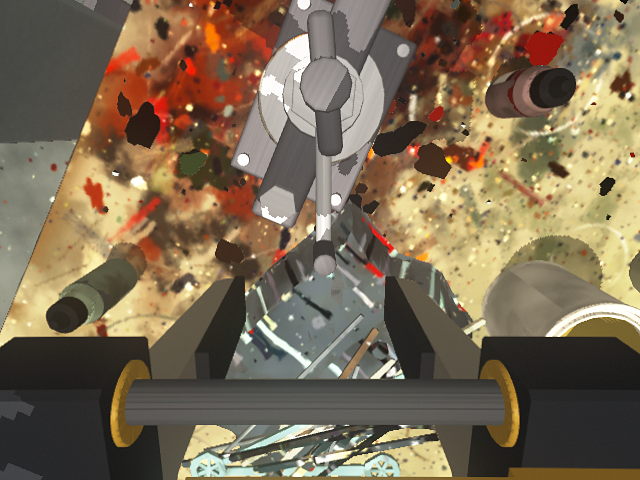

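The wrist view shows the pin top at (325,265), the hub centre at (326,82), and the bar ends at (319,14) and (330,153). The space around the pin is clear.

```bash
python3 - <<'E'
from h import *
a=plane('w1',(326,82),238);p=plane('w1',(325,265),210)
e1=plane('w1',(319,14),234);e2=plane('w1',(330,153),234)
print(a,p,np.hypot(*(p-a)[:2]),np.degrees(np.arctan2(*(p-a)[1::-1])),e1,e2,np.degrees(np.arctan2(*(e2-e1)[1::-1])))
from mv import *
E
```

```text
[519.27599252 166.18775767 238.        ] [566.32097854  82.86968978 210.        ] 95.68244952519971 -60.5490475212906 [502.79086881 189.40041358 234.        ] [536.42580802 139.82077084 234.        ] -55.84694464763854
```

```bash
python3 - <<'E'
from mv import *
plan([[(566.2,81.3,240,29.4),(566.2,81.3,203.5,29.4)]])
E
```

```text
{"x": -0.0048, "y": 0.0068, "z": 0.0667, "yaw": -0.0133}
{"x": -0.0048, "y": 0.0068, "z": 0.1153, "yaw": -0.0133}
--
```

Request:
servo_tool([
  {"x": -0.0048,"y": 0.0068,"z": 0.0667,"yaw": -0.0133},
  {"x": -0.0048,"y": 0.0068,"z": 0.0667,"yaw": -0.0133},
  {"x": -0.0048,"y": 0.0068,"z": 0.1153,"yaw": -0.0133},
  {"x": -0.0048,"y": 0.0068,"z": 0.1153,"yaw": -0.0133},
  {"x": -0.0048,"y": 0.0068,"z": 0.1153,"yaw": -0.0133},
])

```text
t: 2.28
ee_pos: [564.0, 81.6, 202.6]
orientation: [0.505, 0.863, -0.001, -0.002]
ft_force: [-0.5, -0.7, 0.4]
grip_width: 54.8
grip_force: 0.0
```

Request:
servo_tool([
  {"x": 0},
  {"x": 0},
  {"x": 0},
  {"x": 0},
  {"x": 0},
  {"x": 0},
  {"x": 0},
  {"x": 0},
], fingers=1, grip_force=20)

```text
invalid input
```

Request:
servo_tool([
  {"x": 0,"y": 0,"z": 0,"yaw": 0},
  {"x": 0,"y": 0,"z": 0,"yaw": 0},
  {"x": 0,"y": 0,"z": 0,"yaw": 0},
  {"x": 0,"y": 0,"z": 0,"yaw": 0},
  {"x": 0,"y": 0,"z": 0,"yaw": 0},
  {"x": 0,"y": 0,"z": 0,"yaw": 0},
  {"x": 0,"y": 0,"z": 0,"yaw": 0},
  {"x": 0,"y": 0,"z": 0,"yaw": 0},
], fingers=1, grip_force=20)

```text
t: 2.95
ee_pos: [566.4, 81.3, 203.8]
orientation: [0.505, 0.863, 0.0, 0.0]
ft_force: [0.8, -0.1, 0.9]
grip_width: 13.4
grip_force: 20.0
```

```bash
cat >> mv.py <<'E'
def arc(cx,cy,r,a0,a1,z0,n,th0,dz=6.0):
    "n rows from a0 (exclusive) to a1 in deg, tool y follows from th0 at a0"
    A=np.linspace(a0,a1,n+1)[1:]
    return [(cx+r*np.cos(np.radians(a)),cy+r*np.sin(np.radians(a)),z0+dz*np.radians(a-a0),th0+a-a0) for a in A]
E
python3 - <<'E'
from mv import *
plan([arc(519.4,164,95,-60.5,-38.5,203.5,7,29.4),arc(519.4,164,95,-38.5,-16.5,205.8,7,51.4)])
E
```

```text
{"x": 0.0002, "y": 0.0069, "z": -0.0004, "yaw": -0.1048}
{"x": 0.0008, "y": 0.0139, "z": -0.0009, "yaw": -0.2095}
{"x": 0.0018, "y": 0.0207, "z": -0.0013, "yaw": -0.3143}
{"x": 0.0031, "y": 0.0276, "z": -0.0018, "yaw": -0.419}
{"x": 0.0048, "y": 0.0343, "z": -0.0022, "yaw": -0.5238}
{"x": 0.0069, "y": 0.0409, "z": -0.0026, "yaw": -0.6286}
{"x": 0.0093, "y": 0.0474, "z": -0.0031, "yaw": -0.7333}
--
{"x": 0.0002, "y": 0.0069, "z": -0.0004, "yaw": -0.1048}
{"x": 0.0008, "y": 0.0139, "z": -0.0009, "yaw": -0.2095}
{"x": 0.0017, "y": 0.0207, "z": -0.0013, "yaw": -0.3143}
{"x": 0.0031, "y": 0.0276, "z": -0.0018, "yaw": -0.419}
{"x": 0.0048, "y": 0.0343, "z": -0.0022, "yaw": -0.5238}
{"x": 0.0069, "y": 0.0409, "z": -0.0026, "yaw": -0.6286}
{"x": 0.0093, "y": 0.0474, "z": -0.0031, "yaw": -0.7333}
--
```

Request:
servo_tool([
  {"x": 0.0002,"y": 0.0069,"z": -0.0004,"yaw": -0.1048},
  {"x": 0.0008,"y": 0.0139,"z": -0.0009,"yaw": -0.2095},
  {"x": 0.0018,"y": 0.0207,"z": -0.0013,"yaw": -0.3143},
  {"x": 0.0031,"y": 0.0276,"z": -0.0018,"yaw": -0.419},
  {"x": 0.0048,"y": 0.0343,"z": -0.0022,"yaw": -0.5238},
  {"x": 0.0069,"y": 0.0409,"z": -0.0026,"yaw": -0.6286},
  {"x": 0.0093,"y": 0.0474,"z": -0.0031,"yaw": -0.7333},
])

```text
t: 3.53
ee_pos: [594.0, 104.6, 206.0]
orientation: [0.329, 0.944, -0.0, 0.0]
ft_force: [0.3, -0.5, 0.8]
grip_width: 13.0
grip_force: 20.0
```

Force is small; continue.

Request:
servo_tool([
  {"x": 0.0002,"y": 0.0069,"z": -0.0004,"yaw": -0.1048},
  {"x": 0.0008,"y": 0.0139,"z": -0.0009,"yaw": -0.2095},
  {"x": 0.0017,"y": 0.0207,"z": -0.0013,"yaw": -0.3143},
  {"x": 0.0031,"y": 0.0276,"z": -0.0018,"yaw": -0.419},
  {"x": 0.0048,"y": 0.0343,"z": -0.0022,"yaw": -0.5238},
  {"x": 0.0069,"y": 0.0409,"z": -0.0026,"yaw": -0.6286},
  {"x": 0.0093,"y": 0.0474,"z": -0.0031,"yaw": -0.7333},
])

```text
t: 4.12
ee_pos: [610.8, 136.8, 208.3]
orientation: [0.143, 0.99, -0.0, 0.0]
ft_force: [-0.2, -1.4, 1.3]
grip_width: 13.2
grip_force: 20.0
```

Request:
servo_tool([
  {"x": 0,"y": 0,"z": 0,"yaw": 0},
  {"x": 0,"y": 0,"z": 0,"yaw": 0},
])

```text
t: 4.28
ee_pos: [610.8, 136.9, 208.3]
orientation: [0.145, 0.989, -0.0, 0.0]
ft_force: [1.8, 0.4, 1.0]
grip_width: 13.3
grip_force: 20.0
```

```bash
python3 - <<'E'
from mv import *
x,y,z,t=c; print(c)
plan([[(x,y,290,t)],[(519.5,163.9,290,99.2)],[(519.5,163.9,290,124.2),(519.5,163.9,227.5,124.2)]])
E
```

```text
[610.4878748124784, 137.01854225312735, 208.10383461263254, 73.4]
{"x": 0.0, "y": 0.0, "z": -0.1092, "yaw": -0.0}
--
{"x": 0.1265, "y": -0.0003, "z": -0.0, "yaw": -0.86}
--
{"x": -0.0, "y": 0.0, "z": -0.0, "yaw": -0.8333}
{"x": -0.0, "y": 0.0, "z": 0.0833, "yaw": -0.8333}
--
```

Request:
servo_tool([
  {"x": 0,"y": 0,"z": 0,"yaw": 0},
  {"x": 0,"y": 0,"z": 0,"yaw": 0},
  {"x": 0,"y": 0,"z": 0,"yaw": 0},
  {"x": 0,"y": 0,"z": 0,"yaw": 0},
], fingers=0.4)

```text
t: 4.62
ee_pos: [610.2, 136.8, 207.9]
orientation: [0.145, 0.989, -0.0, -0.0]
ft_force: [0.8, 0.1, -0.4]
grip_width: 38.4
grip_force: 0.0
```

Request:
servo_tool([
  {"x": 0,"y": 0,"z": -0.1092,"yaw": 0},
  {"x": 0,"y": 0,"z": -0.1092,"yaw": 0},
  {"x": 0,"y": 0,"z": -0.1092,"yaw": 0},
], fingers=0)

```text
t: 4.87
ee_pos: [613.8, 137.1, 299.7]
orientation: [0.145, 0.989, 0.001, 0.007]
ft_force: [0.7, 0.2, 2.1]
grip_width: 58.3
grip_force: 0.0
```

Request:
servo_tool([
  {"x": 0.1265,"y": -0.0003,"z": 0,"yaw": -0.86},
  {"x": 0.1265,"y": -0.0003,"z": 0,"yaw": -0.86},
  {"x": 0.1265,"y": -0.0003,"z": 0,"yaw": -0.86},
  {"x": 0.1265,"y": -0.0003,"z": 0,"yaw": -0.86},
  {"x": 0.1265,"y": -0.0003,"z": 0,"yaw": -0.86},
])

```text
t: 5.28
ee_pos: [518.7, 164.2, 290.2]
orientation: [-0.081, 0.997, -0.0, 0.0]
ft_force: [1.0, -0.3, 0.3]
grip_width: 91.2
grip_force: 0.0
```

Request:
servo_tool([
  {"x": 0,"y": 0,"z": 0,"yaw": -0.8333},
  {"x": 0,"y": 0,"z": 0,"yaw": -0.8333},
  {"x": 0,"y": 0,"z": 0,"yaw": -0.8333},
  {"x": 0,"y": 0,"z": 0,"yaw": -0.8333},
  {"x": 0,"y": 0,"z": 0,"yaw": -0.8333},
])

```text
t: 5.7
ee_pos: [519.9, 163.6, 290.0]
orientation: [-0.293, 0.956, -0.0, 0.0]
ft_force: [-1.0, -0.0, 0.7]
grip_width: 91.5
grip_force: 0.0
```

```bash
python3 - <<'E'
from h import *
from cell import env
s=env.read_state(); print(s["t"],s["ee_pos"],s["grip_width"],s["torque"],np.degrees(s["joints"][5]))
wsnap('w2')
E
```

```text
5.7 [519.94602526 163.55731941 290.01895817] 91.53730736291475 [0.06281678 0.01613715 0.00115825] -119.3524839500257
```

View pics/w2.png

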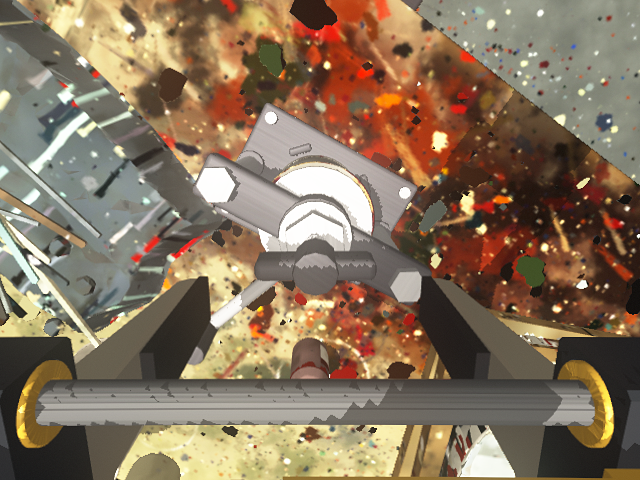

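The bar lies level between the fingers: hub (316,274), ends (255,266) and (377,266). I'll descend and grip the bar's ends.

Request:
servo_tool([
  {"x": 0,"y": 0,"z": 0.0833,"yaw": 0},
  {"x": 0,"y": 0,"z": 0.0833,"yaw": 0},
  {"x": 0,"y": 0,"z": 0.0833,"yaw": 0},
  {"x": 0,"y": 0,"z": 0.0833,"yaw": 0},
])

```text
t: 6.08
ee_pos: [519.0, 163.7, 226.9]
orientation: [-0.293, 0.956, 0.0, -0.001]
ft_force: [0.3, -0.0, 1.1]
grip_width: 92.0
grip_force: 0.0
```

Request:
servo_tool([
  {"x": 0,"y": 0,"z": 0,"yaw": 0},
  {"x": 0,"y": 0,"z": 0,"yaw": 0},
  {"x": 0,"y": 0,"z": 0,"yaw": 0},
  {"x": 0,"y": 0,"z": 0,"yaw": 0},
  {"x": 0,"y": 0,"z": 0,"yaw": 0},
  {"x": 0,"y": 0,"z": 0,"yaw": 0},
], fingers=1, grip_force=45)

```text
t: 6.58
ee_pos: [520.0, 163.9, 228.8]
orientation: [-0.294, 0.956, -0.0, 0.001]
ft_force: [-0.2, 0.4, 4.1]
grip_width: 63.2
grip_force: 45.0
```

```bash
cat > st.py <<'E'
from cell import env
import numpy as np
from scipy.spatial.transform import Rotation as R
s=env.read_state(); y=R.from_quat(s["orientation"]).as_matrix()[:,1]
print("t",round(s["t"],2),"pos",s["ee_pos"].round(1),"th",np.degrees(np.arctan2(y[1],y[0])).round(2),"F",s["ft_force"].round(1),"M",s["torque"].round(3),"w",round(float(s["grip_width"]),1),"q6",s["joints"][5].round(2),"tau6",s["joint_torque"][5].round(3))
E
python3 st.py
```

```text
t 6.58 pos [520.  163.9 228.8] th 124.19 F [-0.2  0.4  4.1] M [0.141 0.143 0.056] w 63.2 q6 -2.08 tau6 -0.012
```

Request:
servo_tool([
  {"x": 0,"y": 0,"z": 0,"yaw": 0.05},
  {"x": 0,"y": 0,"z": 0,"yaw": 0.1},
  {"x": 0,"y": 0,"z": 0,"yaw": 0.15},
  {"x": 0,"y": 0,"z": 0,"yaw": 0.2},
  {"x": 0,"y": 0,"z": 0,"yaw": 0.25},
  {"x": 0,"y": 0,"z": 0,"yaw": 0.3},
  {"x": 0,"y": 0,"z": 0,"yaw": 0.35},
  {"x": 0,"y": 0,"z": 0,"yaw": 0.4},
])

```text
t: 7.25
ee_pos: [520.1, 163.9, 228.8]
orientation: [-0.192, 0.981, -0.0, 0.001]
ft_force: [-0.6, 0.5, 3.2]
grip_width: 63.5
grip_force: 45.0
```

```bash
python3 st.py
```

```text
t 7.25 pos [520.1 163.9 228.8] th 112.14 F [-0.6  0.5  3.2] M [0.074 0.068 0.207] w 63.5 q6 -1.87 tau6 -0.118
```

Request:
servo_tool([
  {"x": 0,"y": 0,"z": 0,"yaw": 0.05},
  {"x": 0,"y": 0,"z": 0,"yaw": 0.1},
  {"x": 0,"y": 0,"z": 0,"yaw": 0.15},
  {"x": 0,"y": 0,"z": 0,"yaw": 0.2},
  {"x": 0,"y": 0,"z": 0,"yaw": 0.25},
])

```text
t: 7.67
ee_pos: [520.1, 163.9, 228.7]
orientation: [-0.127, 0.992, -0.0, 0.001]
ft_force: [0.4, 0.9, 3.8]
grip_width: 63.0
grip_force: 45.0
```

```bash
python3 st.py
```

```text
t 7.67 pos [520.1 163.9 228.7] th 104.65 F [0.4 0.9 3.8] M [0.017 0.069 0.209] w 63.0 q6 -1.74 tau6 -0.118
```

Request:
servo_tool([
  {"x": 0,"y": 0,"z": 0,"yaw": 0},
  {"x": 0,"y": 0,"z": 0,"yaw": 0},
  {"x": 0,"y": 0,"z": 0,"yaw": 0},
  {"x": 0,"y": 0,"z": 0,"yaw": 0},
])

```text
t: 8.0
ee_pos: [520.1, 163.9, 228.7]
orientation: [-0.128, 0.992, 0.0, 0.001]
ft_force: [-0.4, -0.4, 6.3]
grip_width: 63.7
grip_force: 45.0
```

```bash
python3 st.py
```

```text
t 8.0 pos [520.1 163.9 228.7] th 104.71 F [-0.4 -0.4  6.3] M [-0.051  0.111 -0.224] w 63.7 q6 -1.74 tau6 -0.202
```

Request:
servo_tool([
  {"x": 0,"y": 0,"z": 0,"yaw": 0.05},
  {"x": 0,"y": 0,"z": 0,"yaw": 0.1},
  {"x": 0,"y": 0,"z": 0,"yaw": 0.15},
  {"x": 0,"y": 0,"z": 0,"yaw": 0.2},
])

```text
t: 8.33
ee_pos: [520.1, 163.9, 228.7]
orientation: [-0.076, 0.997, -0.0, 0.001]
ft_force: [-0.5, 0.2, 5.3]
grip_width: 63.7
grip_force: 45.0
```

```bash
python3 st.py
```

```text
t 8.33 pos [520.1 163.9 228.7] th 98.69 F [-0.5  0.2  5.3] M [0.017 0.092 0.172] w 63.7 q6 -1.64 tau6 -0.118
```

Request:
servo_tool([
  {"x": 0,"y": 0,"z": 0,"yaw": 0.05},
  {"x": 0,"y": 0,"z": 0,"yaw": 0.1},
])

```text
t: 8.5
ee_pos: [520.1, 163.9, 228.7]
orientation: [-0.05, 0.999, -0.0, 0.001]
ft_force: [-0.6, 0.1, 5.5]
grip_width: 63.5
grip_force: 45.0
```

```bash
python3 st.py
```

```text
t 8.5 pos [520.1 163.9 228.7] th 95.69 F [-0.6  0.1  5.5] M [-0.025  0.086  0.252] w 63.5 q6 -1.59 tau6 -0.114
```

Request:
servo_tool([
  {"x": 0,"y": 0,"z": 0,"yaw": 0.05},
  {"x": 0,"y": 0,"z": 0,"yaw": 0.1},
])

```text
t: 8.67
ee_pos: [520.1, 163.9, 228.7]
orientation: [-0.023, 1.0, -0.0, 0.001]
ft_force: [-0.7, -0.9, 5.8]
grip_width: 63.0
grip_force: 45.0
```

```bash
python3 st.py
```

```text
t 8.67 pos [520.1 163.9 228.7] th 92.69 F [-0.7 -0.9  5.8] M [-0.064  0.083  0.203] w 63.0 q6 -1.53 tau6 -0.1
```

Request:
servo_tool([
  {"x": 0,"y": 0,"z": 0,"yaw": 0.05},
  {"x": 0,"y": 0,"z": 0,"yaw": 0.1},
])

```text
t: 8.83
ee_pos: [520.1, 163.9, 228.7]
orientation: [0.003, 1.0, -0.0, 0.001]
ft_force: [-1.1, 0.7, 4.8]
grip_width: 63.5
grip_force: 45.0
```

```bash
python3 st.py
```

```text
t 8.83 pos [520.1 163.9 228.7] th 89.7 F [-1.1  0.7  4.8] M [-0.063  0.052  0.268] w 63.5 q6 -1.48 tau6 -0.079
```

Request:
servo_tool([
  {"x": 0,"y": 0,"z": 0,"yaw": 0.05},
  {"x": 0,"y": 0,"z": 0,"yaw": 0.1},
])

```text
t: 9.0
ee_pos: [520.1, 163.9, 228.7]
orientation: [0.029, 1.0, 0.0, 0.001]
ft_force: [-0.3, 0.4, 4.8]
grip_width: 63.6
grip_force: 45.0
```

```bash
python3 st.py
```

```text
t 9.0 pos [520.1 163.9 228.7] th 86.71 F [-0.3  0.4  4.8] M [-0.116  0.093  0.27 ] w 63.6 q6 -1.43 tau6 -0.051
```

Joint-6 torque puts first touch near θ ≈ 98.6°, and by now about 0.21 rad past it the plate bears roughly 20 N. I'll turn another 4°.

Request:
servo_tool([
  {"x": 0,"y": 0,"z": 0,"yaw": 0.05},
  {"x": 0,"y": 0,"z": 0,"yaw": 0.1},
  {"x": 0,"y": 0,"z": 0,"yaw": 0.14},
])

```text
t: 9.25
ee_pos: [520.1, 163.9, 228.7]
orientation: [0.065, 0.998, 0.0, 0.001]
ft_force: [-0.4, -0.1, 5.8]
grip_width: 63.5
grip_force: 45.0
```

```bash
python3 st.py
```

```text
t 9.25 pos [520.1 163.9 228.7] th 82.51 F [-0.4 -0.1  5.8] M [-0.058  0.096  0.364] w 63.5 q6 -1.36 tau6 0.119
```

Request:
servo_tool([
  {"x": 0,"y": 0,"z": 0,"yaw": 0},
  {"x": 0,"y": 0,"z": 0,"yaw": 0},
  {"x": 0,"y": 0,"z": 0,"yaw": 0},
  {"x": 0,"y": 0,"z": 0,"yaw": 0},
  {"x": 0,"y": 0,"z": 0,"yaw": 0},
])

```text
t: 9.67
ee_pos: [520.1, 163.9, 228.7]
orientation: [0.065, 0.998, 0.0, 0.001]
ft_force: [-0.2, 1.0, 5.4]
grip_width: 63.4
grip_force: 45.0
```

```bash
python3 st.py
```

```text
t 9.67 pos [520.1 163.9 228.7] th 82.54 F [-0.2  1.   5.4] M [-0.131  0.114 -0.048] w 63.4 q6 -1.36 tau6 -0.014
```

```bash
python3 - <<'E'
from mv import *
import mv
mv.c=[519.5,163.9,227.5,82.5]
plan([[(519.5,163.9,295,82.5)],[(610.5,137,295,73.4)],[(610.5,137,208.1,73.4)]])
E
```

```text
{"x": 0.0, "y": 0.0, "z": -0.09, "yaw": -0.0}
--
{"x": -0.125, "y": -0.0197, "z": -0.0, "yaw": 0.3033}
--
{"x": 0.0, "y": 0.0, "z": 0.1159, "yaw": -0.0}
--
```

Request:
servo_tool([
  {"x": 0,"y": 0,"z": 0,"yaw": 0},
  {"x": 0,"y": 0,"z": 0,"yaw": 0},
  {"x": 0,"y": 0,"z": 0,"yaw": 0},
  {"x": 0,"y": 0,"z": 0,"yaw": 0},
  {"x": 0,"y": 0,"z": 0,"yaw": 0},
], fingers=0)

```text
t: 10.08
ee_pos: [519.2, 163.8, 227.2]
orientation: [0.065, 0.998, -0.0, -0.0]
ft_force: [0.3, -0.7, 0.5]
grip_width: 91.9
grip_force: 0.0
```

Request:
servo_tool([
  {"x": 0,"y": 0,"z": -0.09,"yaw": 0},
  {"x": 0,"y": 0,"z": -0.09,"yaw": 0},
  {"x": 0,"y": 0,"z": -0.09,"yaw": 0},
])

```text
t: 10.33
ee_pos: [522.1, 164.1, 301.5]
orientation: [0.065, 0.998, 0.001, 0.005]
ft_force: [0.7, 0.1, 1.0]
grip_width: 91.8
grip_force: 0.0
```

Request:
servo_tool([
  {"x": -0.125,"y": -0.0197,"z": 0,"yaw": 0.3033},
  {"x": -0.125,"y": -0.0197,"z": 0,"yaw": 0.3033},
  {"x": -0.125,"y": -0.0197,"z": 0,"yaw": 0.3033},
  {"x": -0.125,"y": -0.0197,"z": 0,"yaw": 0.3033},
  {"x": -0.125,"y": -0.0197,"z": 0,"yaw": 0.3033},
], fingers=0.4)

```text
t: 10.75
ee_pos: [610.2, 136.8, 293.9]
orientation: [0.145, 0.989, -0.0, -0.001]
ft_force: [-0.2, -0.9, -0.1]
grip_width: 60.9
grip_force: 0.0
```

Request:
servo_tool([
  {"x": 0,"y": 0,"z": 0.1159,"yaw": 0},
  {"x": 0,"y": 0,"z": 0.1159,"yaw": 0},
  {"x": 0,"y": 0,"z": 0.1159,"yaw": 0},
  {"x": 0,"y": 0,"z": 0.1159,"yaw": 0},
  {"x": 0,"y": 0,"z": 0.1159,"yaw": 0},
])

```text
t: 11.17
ee_pos: [610.6, 137.4, 210.3]
orientation: [0.144, 0.99, 0.0, 0.001]
ft_force: [0.7, -0.4, 1.1]
grip_width: 55.3
grip_force: 0.0
```

Request:
servo_tool([
  {"x": 0,"y": 0,"z": 0,"yaw": 0},
  {"x": 0,"y": 0,"z": 0,"yaw": 0},
  {"x": 0,"y": 0,"z": 0,"yaw": 0},
  {"x": 0,"y": 0,"z": 0,"yaw": 0},
  {"x": 0,"y": 0,"z": 0,"yaw": 0},
  {"x": 0,"y": 0,"z": 0,"yaw": 0},
  {"x": 0,"y": 0,"z": 0,"yaw": 0},
  {"x": 0,"y": 0,"z": 0,"yaw": 0},
], fingers=1, grip_force=25)

```text
t: 11.83
ee_pos: [610.6, 136.9, 208.2]
orientation: [0.144, 0.99, 0.0, 0.0]
ft_force: [0.3, 0.1, 0.5]
grip_width: 12.9
grip_force: 25.0
```

```bash
python3 st.py; python3 - <<'E'
from mv import *
# free part 40 deg back in two arcs (from -16.5 to -54.5)
plan([arc(519.4,164,95,-16.5,-37.5,208.1,7,73.4),arc(519.4,164,95,-37.5,-49.5,205.9,6,52.4),arc(519.4,164,95,-49.5,-55.5,204.65,4,40.4)])
E
```

```text
t 11.83 pos [610.6 136.9 208.2] th 73.39 F [0.3 0.1 0.5] M [-0.019 -0.028 -0.027] w 12.9 q6 -1.25 tau6 -0.002
{"x": 0.0002, "y": -0.0066, "z": 0.0004, "yaw": 0.1}
{"x": 0.0007, "y": -0.0132, "z": 0.0008, "yaw": 0.2}
{"x": 0.0015, "y": -0.0198, "z": 0.0013, "yaw": 0.3}
{"x": 0.0027, "y": -0.0263, "z": 0.0017, "yaw": 0.4}
{"x": 0.0043, "y": -0.0328, "z": 0.0021, "yaw": 0.5}
{"x": 0.0062, "y": -0.0391, "z": 0.0025, "yaw": 0.6}
{"x": 0.0084, "y": -0.0454, "z": 0.0029, "yaw": 0.7}
--
{"x": 0.0001, "y": -0.0044, "z": 0.0003, "yaw": 0.0667}
{"x": 0.0003, "y": -0.0088, "z": 0.0006, "yaw": 0.1333}
{"x": 0.0007, "y": -0.0132, "z": 0.0008, "yaw": 0.2}
{"x": 0.0012, "y": -0.0176, "z": 0.0011, "yaw": 0.2667}
{"x": 0.0019, "y": -0.022, "z": 0.0014, "yaw": 0.3333}
{"x": 0.0027, "y": -0.0263, "z": 0.0017, "yaw": 0.4}
--
{"x": 0.0, "y": -0.0033, "z": 0.0002, "yaw": 0.05}
{"x": 0.0002, "y": -0.0066, "z": 0.0004, "yaw": 0.1}
{"x": 0.0004, "y": -0.0099, "z": 0.0006, "yaw": 0.15}
{"x": 0.0007, "y": -0.0132, "z": 0.0008, "yaw": 0.2}
--
```

Request:
servo_tool([
  {"x": 0.0002,"y": -0.0066,"z": 0.0004,"yaw": 0.1},
  {"x": 0.0007,"y": -0.0132,"z": 0.0008,"yaw": 0.2},
  {"x": 0.0015,"y": -0.0198,"z": 0.0013,"yaw": 0.3},
  {"x": 0.0027,"y": -0.0263,"z": 0.0017,"yaw": 0.4},
  {"x": 0.0043,"y": -0.0328,"z": 0.0021,"yaw": 0.5},
  {"x": 0.0062,"y": -0.0391,"z": 0.0025,"yaw": 0.6},
  {"x": 0.0084,"y": -0.0454,"z": 0.0029,"yaw": 0.7},
])

```text
t: 12.42
ee_pos: [594.7, 106.0, 206.1]
orientation: [0.324, 0.946, 0.0, 0.0]
ft_force: [0.7, -0.3, 0.4]
grip_width: 12.7
grip_force: 25.0
```

```bash
cat >> st.py <<'E'
import math
a=math.atan2(s["ee_pos"][1]-164,s["ee_pos"][0]-519.4); t=np.array([-math.sin(a),math.cos(a)]); r=np.array([math.cos(a),math.sin(a)])
print("  lever",round(math.degrees(a),2),"Ftan",(s["ft_force"][:2]@t).round(2),"Frad",(s["ft_force"][:2]@r).round(2),"r",np.hypot(s["ee_pos"][1]-164,s["ee_pos"][0]-519.4).round(1), "tau",s["joint_torque"].round(2))
E
python3 st.py
```

```text
t 12.42 pos [594.7 106.  206.1] th 52.24 F [ 0.7 -0.3  0.4] M [ 0.078 -0.027 -0.059] w 12.7 q6 -0.94 tau6 -0.589
  lever -37.62 Ftan 0.21 Frad 0.75 r 95.1 tau [  0.26 -41.05 -31.85  -0.09   0.11  -0.59]
```

Request:
servo_tool([
  {"x": 0.0001,"y": -0.0044,"z": 0.0003,"yaw": 0.0667},
  {"x": 0.0003,"y": -0.0088,"z": 0.0006,"yaw": 0.1333},
  {"x": 0.0007,"y": -0.0132,"z": 0.0008,"yaw": 0.2},
  {"x": 0.0012,"y": -0.0176,"z": 0.0011,"yaw": 0.2667},
  {"x": 0.0019,"y": -0.022,"z": 0.0014,"yaw": 0.3333},
  {"x": 0.0027,"y": -0.0263,"z": 0.0017,"yaw": 0.4},
])

```text
t: 12.92
ee_pos: [581.0, 91.7, 204.8]
orientation: [0.42, 0.907, 0.0, -0.0]
ft_force: [0.0, -0.0, 0.0]
grip_width: 13.2
grip_force: 25.0
```

```bash
python3 st.py
```

```text
t 12.92 pos [581.   91.7 204.8] th 40.29 F [ 0. -0.  0.] M [0.064 0.047 0.007] w 13.2 q6 -0.75 tau6 -0.39
  lever -49.6 Ftan -0.03 Frad 0.04 r 95.0 tau [ 7.000e-02 -3.958e+01 -3.172e+01 -5.000e-02  3.000e-02 -3.900e-01]
```

Request:
servo_tool([
  {"x": 0,"y": -0.0033,"z": 0.0002,"yaw": 0.05},
  {"x": 0.0002,"y": -0.0066,"z": 0.0004,"yaw": 0.1},
  {"x": 0.0004,"y": -0.0099,"z": 0.0006,"yaw": 0.15},
  {"x": 0.0007,"y": -0.0132,"z": 0.0008,"yaw": 0.2},
])

```text
t: 13.25
ee_pos: [573.1, 85.7, 204.2]
orientation: [0.467, 0.884, 0.0, 0.0]
ft_force: [1.0, 0.2, 0.2]
grip_width: 13.5
grip_force: 25.0
```

```bash
python3 st.py
```

```text
t 13.25 pos [573.1  85.7 204.2] th 34.27 F [1.  0.2 0.2] M [ 0.135 -0.024  0.032] w 13.5 q6 -0.66 tau6 -0.29
  lever -55.53 Ftan 0.9 Frad 0.38 r 94.9 tau [ -0.32 -38.71 -31.42  -0.23   0.16  -0.29]
```

Request:
servo_tool([
  {"x": 0,"y": -0.0033,"z": 0.0002,"yaw": 0.05},
  {"x": 0.0002,"y": -0.0066,"z": 0.0004,"yaw": 0.1},
  {"x": 0.0004,"y": -0.0099,"z": 0.0006,"yaw": 0.15},
  {"x": 0.0007,"y": -0.0132,"z": 0.0008,"yaw": 0.2},
])

```text
t: 13.58
ee_pos: [564.8, 80.7, 203.7]
orientation: [0.513, 0.858, 0.0, 0.0]
ft_force: [1.0, 1.8, 1.3]
grip_width: 13.3
grip_force: 25.0
```

```bash
python3 st.py
```

```text
t 13.58 pos [564.8  80.7 203.7] th 28.25 F [1.  1.8 1.3] M [ 0.343 -0.24   0.04 ] w 13.3 q6 -0.56 tau6 -0.277
  lever -61.4 Ftan 1.75 Frad -1.13 r 94.9 tau [ -0.94 -37.71 -30.85  -0.62   0.54  -0.28]
```

Request:
servo_tool([
  {"x": 0,"y": -0.0033,"z": 0.0002,"yaw": 0.05},
  {"x": 0.0002,"y": -0.0066,"z": 0.0004,"yaw": 0.1},
])

```text
t: 13.75
ee_pos: [560.5, 78.5, 203.4]
orientation: [0.535, 0.845, 0.001, 0.0]
ft_force: [2.8, 2.3, 0.4]
grip_width: 14.0
grip_force: 25.0
```

```bash
python3 st.py
```

```text
t 13.75 pos [560.5  78.5 203.4] th 25.25 F [2.8 2.3 0.4] M [ 0.502 -0.378  0.038] w 14.0 q6 -0.52 tau6 -0.275
  lever -64.34 Ftan 3.48 Frad -0.85 r 94.9 tau [ -1.22 -37.17 -30.42  -0.82   0.82  -0.28]
```

Request:
servo_tool([
  {"x": 0,"y": -0.0033,"z": 0.0002,"yaw": 0.05},
  {"x": 0.0002,"y": -0.0066,"z": 0.0004,"yaw": 0.1},
])

```text
t: 13.92
ee_pos: [556.0, 76.5, 203.2]
orientation: [0.557, 0.83, 0.001, 0.0]
ft_force: [4.0, 2.7, 0.2]
grip_width: 12.9
grip_force: 25.0
```

```bash
python3 st.py
```

```text
t 13.92 pos [556.   76.5 203.2] th 22.25 F [4.  2.7 0.2] M [ 0.594 -0.609  0.063] w 12.9 q6 -0.47 tau6 -0.271
  lever -67.29 Ftan 4.77 Frad -0.91 r 94.9 tau [ -1.51 -36.6  -29.95  -1.03   1.12  -0.27]
```

Request:
servo_tool([
  {"x": 0,"y": -0.0033,"z": 0.0002,"yaw": 0.05},
  {"x": 0.0002,"y": -0.0066,"z": 0.0004,"yaw": 0.1},
  {"x": 0.0004,"y": -0.0099,"z": 0.0006,"yaw": 0.15},
  {"x": 0.0007,"y": -0.0132,"z": 0.0008,"yaw": 0.2},
])

```text
t: 14.25
ee_pos: [547.2, 73.3, 202.7]
orientation: [0.6, 0.8, 0.001, 0.001]
ft_force: [6.0, 5.3, -0.2]
grip_width: 13.0
grip_force: 25.0
```

```bash
python3 st.py
```

```text
t 14.25 pos [547.2  73.3 202.7] th 16.25 F [ 6.   5.3 -0.2] M [ 0.738 -1.01   0.042] w 13.0 q6 -0.37 tau6 -0.247
  lever -72.98 Ftan 7.31 Frad -3.31 r 94.8 tau [ -1.88 -35.72 -29.27  -1.35   1.7   -0.25]
```

Request:
servo_tool([
  {"x": 0,"y": -0.0033,"z": 0.0002,"yaw": 0.05},
  {"x": 0.0002,"y": -0.0066,"z": 0.0004,"yaw": 0.1},
])

```text
t: 14.42
ee_pos: [542.7, 72.1, 202.5]
orientation: [0.621, 0.784, 0.001, 0.001]
ft_force: [6.1, 4.7, -0.9]
grip_width: 13.1
grip_force: 25.0
```

```bash
python3 st.py
```

```text
t 14.42 pos [542.7  72.1 202.5] th 13.25 F [ 6.1  4.7 -0.9] M [ 0.741 -1.132  0.079] w 13.1 q6 -0.32 tau6 -0.236
  lever -75.79 Ftan 7.07 Frad -3.09 r 94.8 tau [ -1.87 -35.28 -28.91  -1.38   2.    -0.24]
```

Request:
servo_tool([
  {"x": 0,"y": -0.0033,"z": 0.0002,"yaw": 0.05},
  {"x": 0.0002,"y": -0.0066,"z": 0.0004,"yaw": 0.1},
])

```text
t: 14.58
ee_pos: [538.1, 71.1, 202.4]
orientation: [0.641, 0.767, 0.002, 0.001]
ft_force: [7.7, 3.8, -1.9]
grip_width: 13.2
grip_force: 25.0
```

```bash
python3 st.py
```

```text
t 14.58 pos [538.1  71.1 202.4] th 10.25 F [ 7.7  3.8 -1.9] M [ 0.733 -1.285  0.099] w 13.2 q6 -0.27 tau6 -0.223
  lever -78.6 Ftan 8.34 Frad -2.16 r 94.8 tau [ -1.84 -34.85 -28.59  -1.42   2.29  -0.22]
```

Request:
servo_tool([
  {"x": 0,"y": -0.0033,"z": 0.0002,"yaw": 0.05},
  {"x": 0.0002,"y": -0.0066,"z": 0.0004,"yaw": 0.1},
])

```text
t: 14.75
ee_pos: [533.6, 70.3, 202.2]
orientation: [0.661, 0.75, 0.002, 0.002]
ft_force: [9.0, 4.4, -0.9]
grip_width: 13.4
grip_force: 25.0
```

```bash
python3 st.py
```

```text
t 14.75 pos [533.6  70.3 202.2] th 7.25 F [ 9.   4.4 -0.9] M [ 0.691 -1.48   0.091] w 13.4 q6 -0.22 tau6 -0.211
  lever -81.41 Ftan 9.53 Frad -2.97 r 94.7 tau [ -1.76 -34.41 -28.26  -1.43   2.57  -0.21]
```

Request:
servo_tool([
  {"x": 0,"y": -0.0033,"z": 0.0002,"yaw": 0.05},
  {"x": 0.0001,"y": -0.0055,"z": 0.0003,"yaw": 0.0833},
])

```text
t: 14.92
ee_pos: [529.6, 69.8, 202.0]
orientation: [0.677, 0.736, 0.002, 0.002]
ft_force: [9.6, 4.0, -1.6]
grip_width: 13.2
grip_force: 25.0
```

```bash
python3 st.py
```

```text
t 14.92 pos [529.6  69.8 202. ] th 4.75 F [ 9.6  4.  -1.6] M [ 0.702 -1.672  0.119] w 13.2 q6 -0.18 tau6 -0.021
  lever -83.82 Ftan 10.0 Frad -2.99 r 94.7 tau [-1.760e+00 -3.431e+01 -2.803e+01 -1.460e+00  2.770e+00 -2.000e-02]
```

About 10 N on the pin. I'll release and retreat.

Request:
servo_tool([
  {"x": 0,"y": 0,"z": 0,"yaw": 0},
  {"x": 0,"y": 0,"z": 0,"yaw": 0},
  {"x": 0,"y": 0,"z": 0,"yaw": 0},
  {"x": 0,"y": 0,"z": 0,"yaw": 0},
  {"x": 0,"y": 0,"z": 0,"yaw": 0},
], fingers=0.4)

```text
t: 15.33
ee_pos: [527.3, 69.3, 200.8]
orientation: [0.676, 0.737, -0.001, -0.0]
ft_force: [-1.0, 0.9, -0.6]
grip_width: 45.0
grip_force: 0.0
```

Request:
servo_tool([
  {"x": 0,"y": 0,"z": -0.13,"yaw": 0},
  {"x": 0,"y": 0,"z": -0.13,"yaw": 0},
  {"x": 0,"y": 0,"z": -0.13,"yaw": 0},
  {"x": 0,"y": 0,"z": -0.13,"yaw": 0},
  {"x": 0,"y": 0,"z": -0.13,"yaw": 0},
])

```text
t: 15.75
ee_pos: [528.0, 69.4, 299.2]
orientation: [0.676, 0.737, 0.0, 0.001]
ft_force: [-0.2, -0.2, -0.1]
grip_width: 54.9
grip_force: 0.0
```

```bash
python3 st.py; python3 - <<'E'
from h import *
wsnap('w3')
E
```

```text
t 15.75 pos [528.   69.4 299.2] th 4.88 F [-0.2 -0.2 -0.1] M [-0.062  0.064  0.035] w 54.9 q6 -0.18 tau6 0.002
  lever -84.8 Ftan -0.2 Frad 0.22 r 95.0 tau [  0.06 -35.47 -35.01   0.08   0.05   0.  ]
```

View pics/w3.png

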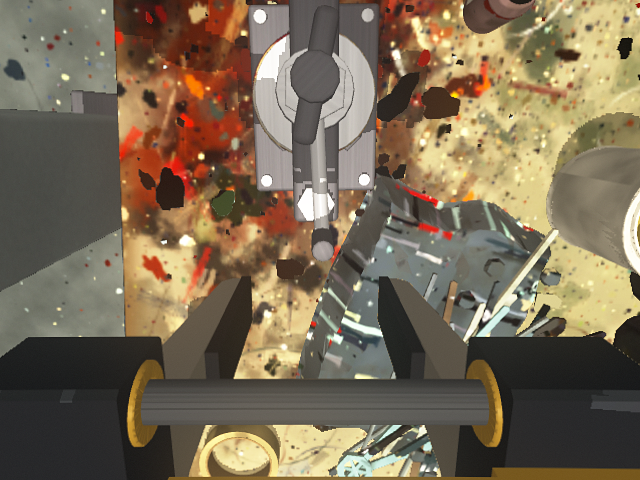

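The view shows the lever pin at (322,245) and the bar from about (325,10) to (305,140). The tin sits centred under the clamp. I'll check the bar yaw numerically.

```bash
python3 - <<'E'
from h import *
e1=plane('w3',(326,8),234);e2=plane('w3',(304,142),234); print(e1,e2,np.degrees(np.arctan2(*(e1-e2)[1::-1])))
im=cv2.imread('pics/w3.png'); b=cv2.resize(im[0:200,230:400],None,fx=3,fy=3,interpolation=cv2.INTER_CUBIC); cv2.imwrite('pics/w3c.png',b)
E
```

```text
[522.39817051 194.93890616 234.        ] [516.95067304 134.56968231 234.        ] 84.84380356375297
```

View pics/w3c.png

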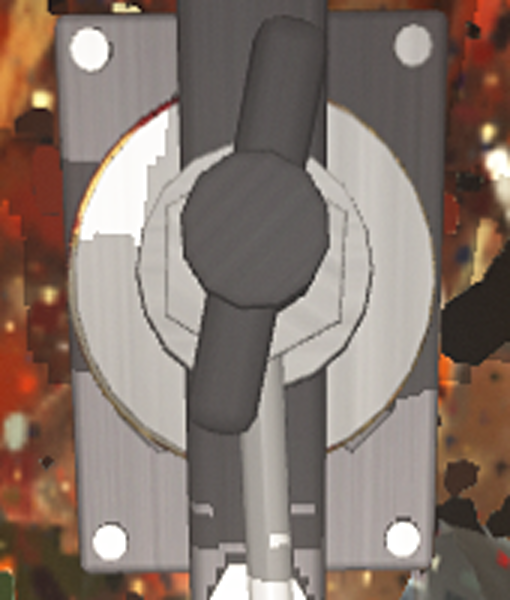

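```bash
python3 -c "
from cell import env
print(env.job_done())"
```

```text
the job is handed in; nothing more can be done
None
```

I slackened the jam nut, turned the screw down until the plate bore on the lid with an estimated 25–35 N (felt on the screw, not measured directly), and pulled the nut tight to about 10 N at its lever pin. I then backed the arm clear and handed the job in at about 16 s; it returned no verdict.

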